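# Widen the mug bay: clear the stop clip and hold the lock pin home in the next hole

## Task

Make room for a second mug in the display bay: pull the steel stop clip up off the aluminium tube against its catch and put it in the small open plywood tray. Then draw the black lock knob up, slide the sleeve with its fence board one hole along, to the hole the clip was covering, and let the pin drop in. The pin's spring is tired and leaves it a few millimetres short, so finish while holding the knob pressed down with the pin fully home, and leave the mugs, bottle, flask and screwdriver where they are.

Things in the scene. Friction and masses are not known exactly. Their poses are not given: they have to be found in the camera images.
- rail: Mug bay fixed to the counter: pale board 205 x 280 x 12 mm with a 30 x 30 mm square aluminium tube along its y axis (y -148 to +128 mm, x = 0, top face at z = 75, underside at 45 mm). Origin: on the counter, below the tube's axis and the next hole. 13 mm holes in the tube's top at y = -120, -60 (the pin starts here), 0 (the next hole) and +60. Bay on the +x side, its fixed end panel at y = -147
- next_hole (a point): Mouth of the next hole, at the tube's top face: the pin must end in it. Point (0, 0, 75 mm) of the rail; axes as the rail's. It starts covered by the clip
- clip: Steel stop clip, about 90 g: an inverted U snapped astride the tube at the rail's y = +5 mm, blocking the sleeve. Origin: middle of the saddle's underside, on the tube's top; axes start as the rail's. Saddle 40 (x) x 24 (y) x 5 mm; legs reach 29 mm below the origin. Two sprung balls in the tube's sides hold it: pull straight up, the catch gives at 8 to 14 N within 8 mm; clear once lifted 35 mm
- clip_tab (a point): Grip point of the clip, 34 mm above its origin, in the middle of its upright tab: 14 mm thick (x), 22 mm wide (y), from 5 to 51 mm above the clip's origin. Pinch across the 14 mm (the rail's x). At the start the lock knob's axis stands 65 mm away along the rail's -y
- sleeve (a joint): Slide of the dark steel sleeve (47 mm in x, 50 mm in y, top at 85 mm above the counter, 0.5 kg, rubs with 2 N) along the tube, in m: 0 at the start hole, growing along the rail's +y, 0.060 at the next hole (1.5 mm play each way in a hole). It carries the plunger and a wooden fence board that reaches 166 mm to the rail's +x, top at 80 mm. It slides only with the pin out
- plunger (a joint): Lift of the lock plunger on the sleeve, in m: 0 = pin fully home, 11 mm deep; about 0.004 = where its weak spring leaves it in a hole; over 0.011 = the round-ended pin is clear of the hole; 0.018 = upper stop. The spring (600 N/m) pulls it down towards 0.004 (about 6 N at 0.014) and resists being pressed home with about 3 N
- knob (a point): Grip point of the lock plunger: centre of its round black knob, 28 mm diameter, 28 mm tall, vertical axis over the tube; moves with sleeve and plunger. 129 mm above the counter with the pin home. A steel barrel of 18 mm diameter under it (26 mm at its foot, on the sleeve) ends 22 mm below this point when home
- tray: Small open square plywood tray fixed to the counter, 140 x 140 mm outside, 40 mm high, walls 5 mm and floor about 5 mm. Origin: middle of its underside. It stands to the left or to the right of the bay; a closed cardboard carton (130 x 130 x 80 mm) stands on the other side
- bay_mug: Black mug standing in the bay, 72 mm diameter, 85 mm tall, origin at the middle of its underside. Leave it alone
- spare_mug: White mug, 76 mm diameter, 85 mm tall, near the counter's far edge, origin at the middle of its underside. Leave it alone
- beer_bottle: Brown glass bottle, 62 mm diameter, 200 mm tall, origin at the middle of its underside. Leave it alone
- flask: Grey drinking flask, 72 mm diameter, 180 mm tall, origin at the middle of its underside. Leave it alone
- screwdriver: Screwdriver lying near the far edge of the counter. Leave it alone
There are look-alikes about, which are no part of the job. Of the things shaped like the clip, the steel one is meant.

How it is judged:
By the outcome, as a careful person would: the job done as asked, in the order asked, and still so for the second after the job is handed in, while the arm keeps its last pose, push and grip.
It also fails if it takes over 54 s, if anything falls off the work surface, if the arm or the gripper's body presses on something with over 40 N, if the wrist force passes 120 N, or if a joint passes its speed limit or range.

## Robot

A 7-joint arm with a two-finger parallel gripper is mounted at the origin on the work surface. World frame = base frame: x ahead of the robot, y to its left, z up, the work surface at z = 0. Lengths are in m, angles in rad, forces in N, time in s.
With the tool pointing down it reaches from about 0.4 to 0.85 m from the base axis. Payload 10.4 kg.
Tool frame: the origin (TCP) lies on the centre line of the jaws, within the pads' length; the fingertips stand 14 mm ahead of it and the grasp point (between the pads) lies 5 mm behind it (manip.tip_reach is the distance from the TCP to the fingertips, in m); z points along the fingers, y is the line along which they close (so a half turn about z gives the same grasp; the last joint's range is limited). The gripper opens to 85 mm and grips with 20 to 120 N. Pads are 22 mm wide; open, the fingers measure 114 mm over their backs; the gripper's body (76 mm by 85 mm) begins 54 mm behind the grasp point. The pads swing forward as they close: fully open they stand 13 mm farther back than shut.
Start: joints at [-1.135, 0.332, -0.065, 1.46, 0.022, 1.35, -0.088], TCP at [0.277, 0.56, 0.245] pointing down, gripper open.
Joint ranges: [-2.6, 2.6], [-0.5, 2.12], [-1.47, 1.34], [0.16, 2.42], [-1.27, 4.41], [0.06, 2.06], [-2.6, 2.6]. Speed limits (rad/s): [2.22, 2.22, 2.79, 2.79, 3.14, 3.14, 3.14].

## Interface

Orientations are given as a unit quaternion [x, y, z, w].
In Python, from workcell import manip gives the robot as it stands.
- The arm moves only by the shell command python3 -m pendant 'ROWS' [FORCE]. ROWS is JSON, a list of rows, each a list of 7 numbers: the shift along the tool's x, y, z in units of 50 mm (1.0 is 50 mm), then the turn, a rotation vector about the tool's x, y, z in units of 8 degrees (1.0 is 8 degrees), then the opening, from -1 (shut) to 1 (fully open), so that 0 is half open. In form: [[dx, dy, dz, ax, ay, az, jaw], ...]. A call has exactly 10 rows; each row is the pose to reach, as a shift and turn from the pose commanded when the call began, along the tool's axes at that moment; what a row does not reach only later rows make up. A row lasts 1/8 s, in which the tool goes at most 62.5 mm and 10.7 degrees, less where a joint would pass 70% of its speed; a pose out of reach is approached as far as the arm can. A call with a gripper value outside its range is refused whole. The fingers move at their own pace and stop on an object; FORCE is the grip in N (left out, the last holds). Time passes only in rows, so rows that repeat a pose let the fingers close, or fill a call up. It gives the time, the measured TCP pose, the force, the opening and the grip force at its end, in the units of the state.
- manip.get_obs(): the state, without advancing time (a new reading comes with each control period).
- manip.camera(name): name is "side" or "top"; returns (picture, depth): 384x512x3 uint8, red, green, blue; 384x512 float32, m along the optical axis (not along the pixel's ray), 0 where there is no reading.
- manip.get_calibration(name): a dict with "fx", "fy", "cx", "cy" (pixels), "xyz" and "orientation" of the camera in the world. Camera axes: x right, y up, looking along -z (the intrinsics and any distortion apply to the point x, -y, -z); pixel columns grow to the right and rows downward; lengths in m; the calibration is good to about 2 mm. A picture is of the moment at which its call begins. get_calibration takes no time and is no camera call.
- manip.hand_in(): hands the job in; it is judged then, once.
Trained networks look in the newest picture that a camera, given by its name, has taken for a name from the list of things; names that differ only in an ending like _2 or _b are one class to them, and where a whole thing is asked for, a point or a joint stands for the part that bears it (a point fixed in the world has none). Each returns a list of dicts, best first, with "p" (0 to 1); they miss things now and then, are a little off and sometimes report something else, mostly with a low value. They report only what shows in the picture. A call takes as long as a camera call. They do not tell look-alikes from the thing itself.
- manip.find_in(thing, camera): "box" ([left, top, right, bottom] in pixels, round what is visible of it).
- manip.trace(thing, camera): "pixels" (384x512 bool, what is visible of it) and "box" ([left, top, right, bottom] in pixels, round what is visible of it).
- manip.tip_of(thing, camera): "pixel" ([column, row] in pixels: a listed point, or the origin of a listed thing).
The state is a dict: "clock": time; "joint_pos": joint angles; "joint_velocities": joint speeds; "tau": joint torques, N m; "position": TCP position; "ee_rot": TCP orientation; "ft_force": force on the tool from outside, world axes, zero at the start; "torque": the same for the moment, N m; "grip_width": opening from 0.0 (shut) to 1.0 (fully open); "grasp_force": force on a finger pad.
Only numpy, scipy, OpenCV 4.12 (cv2) and the standard library are available. Lean on these libraries where they do the work, as an engineer would, in place of code of your own. Each camera call takes 0.05 s, during which the arm holds its last target. There are 200 camera calls.

## Working session

There is one attempt and no reset: what is moved stays moved. The work goes in short steps, Python scripts to look and compute and a shell command to move; the robot and the scene stay as the last step left them, time stands still between calls to the robot, and variables do not carry over. Pictures are saved under pics/ and viewed, at most 10 in all, crops included, and the job is handed in when it is done.

```bash
mkdir -p pics; ls
cat > h.py <<'E'
import numpy as np, cv2
from workcell import manip
from scipy.spatial.transform import Rotation as R
def cal(n):
    c=manip.get_calibration(n); return c,R.from_quat(c["orientation"]).as_matrix(),np.array(c["xyz"])
def pts(n,d):
    c,Rm,t=cal(n); v,u=np.mgrid[0:d.shape[0],0:d.shape[1]]
    p=np.stack([(u-c["cx"])/c["fx"]*d,-(v-c["cy"])/c["fy"]*d,-d],-1)
    return p@Rm.T+t
def ray(n,px):
    c,Rm,t=cal(n); return t,Rm@np.array([(px[0]-c["cx"])/c["fx"],-(px[1]-c["cy"])/c["fy"],-1])
def atz(n,px,z):
    t,r=ray(n,px); return t+r*(z-t[2])/r[2]
E
python3 - <<'E'
from h import *
im={}
for n in ("top","side"):
    p,d=manip.camera(n); im[n]=p; np.save(n+"_d.npy",d); cv2.imwrite(f"pics/{n}0.png",p[:,:,::-1]); print(n,manip.get_calibration(n))
    for th in ("clip","clip_tab","knob","tray","next_hole","rail","bay_mug"):
        print(th,[(np.round(x["pixel"]).tolist(),round(x["p"],2)) for x in manip.tip_of(th,n)][:4])
o=manip.get_obs(); print(o)
E
```

```text
pics
top {'fx': 397.3689243820088, 'fy': 397.3689243820088, 'cx': 250.59234262377362, 'cy': 186.392864894453, 'xyz': array([ 0.47522248, -0.0147231 ,  1.44066544]), 'orientation': array([-0.01956711,  0.01750892,  0.71281901, -0.70085635])}
clip [([187.0, 224.0], 0.61), ([254.0, 212.0], 0.52), ([220.0, 252.0], 0.39)]
clip_tab [([271.0, 208.0], 0.69), ([182.0, 223.0], 0.64), ([217.0, 254.0], 0.53), ([252.0, 214.0], 0.41)]
knob [([272.0, 207.0], 0.62), ([254.0, 212.0], 0.23)]
tray [([356.0, 213.0], 0.72), ([256.0, 214.0], 0.24)]
next_hole [([257.0, 214.0], 0.6)]
rail [([254.0, 214.0], 0.8)]
bay_mug [([269.0, 181.0], 0.94)]
side {'fx': 491.18795245538604, 'fy': 491.18795245538604, 'cx': 258.804338790523, 'cy': 194.48202228735755, 'xyz': array([ 0.17374805, -1.03670813,  1.14990768]), 'orientation': array([ 0.39391995, -0.06897092, -0.15195311,  0.90386964])}
clip [([183.0, 211.0], 0.76), ([234.0, 217.0], 0.72), ([203.0, 184.0], 0.62)]
clip_tab [([230.0, 210.0], 0.73), ([180.0, 205.0], 0.48), ([202.0, 176.0], 0.43)]
knob [([244.0, 215.0], 0.56)]
tray [([269.0, 332.0], 0.7), ([352.0, 254.
[... 152 characters left out ...]
867,  0.33215709, -0.06470486,  1.46009227,  0.02160443,
        1.34989778, -0.08849977]), 'joint_velocities': array([-6.73243072e-04, -5.76004583e-04,  1.51693785e-03, -9.28551154e-05,
        1.81545442e-03,  1.89448667e-03,  1.26497373e-04]), 'tau': array([ 1.15034240e-04, -6.25188017e+01,  4.89592133e-02, -3.91814947e+01,
        1.63476326e-02,  1.86022153e-03, -5.08627124e-05]), 'position': array([0.27677036, 0.56040489, 0.24536804]), 'ee_rot': array([2.27373216e-01, 9.73807689e-01, 7.00343809e-05, 6.92978932e-06]), 'ft_force': array([-0.03793789, -0.03705769,  0.40141561]), 'torque': array([ 0.0243704 ,  0.01772827, -0.00377101]), 'grasp_force': 0.0, 'grip_width': 1.0033087688400033}
```

View pics/top0.png

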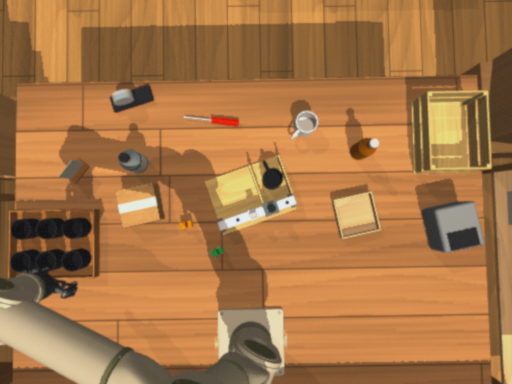

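View pics/side0.png

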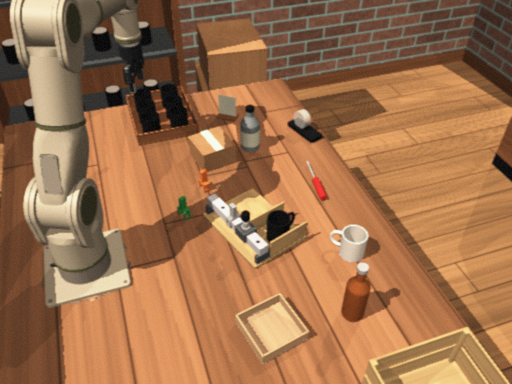

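The top view shows the bay at about (252,195), its tube running from (222,226) to (296,202). The tray is at (356,213), on the right. Green and orange clip look-alikes are at (217,252) and (186,224). Next I'll measure in detail.

Run:
```python
from h import *
a=cv2.imread("pics/top0.png"); s=cv2.imread("pics/side0.png")
A=cv2.resize(a[145:245,195:305],None,fx=5,fy=5,interpolation=cv2.INTER_CUBIC)[:, :550]
S=cv2.resize(s[185:270,195:315],None,fx=5,fy=5,interpolation=cv2.INTER_CUBIC)
cv2.imwrite("pics/crA.png",cv2.resize(A,(480,440)) if 0 else A); cv2.imwrite("pics/crS.png",S)
for n,img in(("top",a),("side",s)):
    d=np.load(n+"_d.npy"); P=pts(n,d).astype(float)
    print(n,"table z",np.median(P[280:300,300:400,2]) if n=="top" else np.median(P[300:350,170:220,2]))
    m=(P[...,2]>.069)&(P[...,2]<.08)&(d>0)&(P[...,0]>.3)&(P[...,0]<.6)&(P[...,1]>-.2)&(P[...,1]<.15)&(img.min(2)>150)
    Q=P[m]; print(len(Q)); 
    if len(Q)>20:
        l=cv2.fitLine(Q[:,:2].astype(np.float32),cv2.DIST_HUBER,0,.01,.01).ravel(); t=(Q[:,:2]-l[2:])@l[:2]
        print(l, np.degrees(np.arctan2(l[1],l[0])), l[2:]+l[:2]*t.min(), l[2:]+l[:2]*t.max(), np.median(Q[:,2]))
    for lo,hi in((.10,.16),(.115,.135),(.135,.15)):
        m=(P[...,2]>lo)&(P[...,2]<hi)&(d>0)&(P[...,0]>.33)&(P[...,0]<.5)&(P[...,1]>-.15)&(P[...,1]<.12)
        k,lab,st,ce=cv2.connectedComponentsWithStats(m.astype(np.uint8))
        for i in range(1,k):
            if st[i,4]>3: print(lo,st[i].tolist(),np.round(P[lab==i].mean(0),4),P[lab==i][:,2].max().round(3))
    for th in("tray","clip","sleeve","knob"):
        for r in manip.trace(th,n)[:2]: 
            q=P[r["pixels"]&(d>0)]; print(th,round(r["p"],2),r["box"],np.round(q.mean(0),3),np.round(q.min(0),3),np.round(q.max(0),3))
```

```text
top table z -0.00010821812326944347
472
[ 0.31718802 -0.94836265  0.45268628 -0.02014201] -71.50704 [0.41314662 0.09807789] [ 0.49970595 -0.16072643] 0.07444113768057059
0.1 [267, 204, 9, 9, 57] [ 0.4723 -0.0769  0.1433] 0.151
0.1 [249, 212, 7, 6, 29] [ 0.4518 -0.0156  0.125 ] 0.132
0.115 [249, 212, 7, 6, 29] [ 0.4518 -0.0156  0.125 ] 0.132
0.135 [267, 204, 9, 9, 56] [ 0.4723 -0.0769  0.1431] 0.15
tray 0.66 [329.7, 193.4, 378.7, 240.5] [ 0.442 -0.386  0.011] [ 0.359 -0.474 -0.008] [ 0.527 -0.3    0.05 ]
clip 0.46 [212.2, 248.1, 224.6, 254.6] [0.324 0.111 0.052] [0.309 0.093 0.022] [0.334 0.132 0.088]
clip 0.4 [206.6, 154.1, 296.5, 233.3] [ 0.515 -0.001  0.028] [ 0.385 -0.17  -0.007] [0.658 0.153 0.151]
sleeve 0.5 [250.0, 167.9, 278.0, 217.3] [ 0.473 -0.076  0.1  ] [ 0.444 -0.104  0.012] [ 0.607 -0.01   0.151]
sleeve 0.17 [259.0, 162.2, 281.6, 187.2] [ 0.581 -0.085  0.042] [ 0.538 -0.125  0.008] [ 0.637 -0.05   0.103]
knob 0.57 [269.4, 205.3, 275.7, 212.1] [ 0.472 -0.077  0.143] [ 0.459 -0.09   0.137] [ 0.485 -0.064  0.151]
side table z 0.0014429061137535282
435
[ 0.32309982 -0.946364
[... 336 characters left out ...]
0.134
0.135 [241, 210, 9, 10, 66] [ 0.4696 -0.0805  0.1439] 0.15
tray 0.9 [233.8, 294.3, 308.4, 364.6] [ 0.442 -0.379  0.015] [ 0.359 -0.464 -0.002] [ 0.524 -0.301  0.047]
clip 0.5 [175.3, 195.9, 192.5, 220.1] [0.32  0.109 0.039] [ 0.302  0.092 -0.003] [0.337 0.146 0.086]
clip 0.46 [227.0, 203.5, 242.4, 228.0] [ 0.445 -0.019  0.092] [ 0.427 -0.033  0.046] [0.47  0.005 0.13 ]
sleeve 0.98 [235.2, 200.8, 283.6, 240.7] [ 0.504 -0.058  0.081] [ 0.441 -0.107  0.01 ] [0.62  0.037 0.151]
knob 0.48 [236.5, 295.5, 306.2, 363.1] [ 0.443 -0.379  0.015] [ 0.359 -0.464 -0.002] [ 0.53  -0.274  0.049]
knob 0.39 [241.9, 211.3, 249.8, 222.2] [ 0.469 -0.082  0.139] [ 0.457 -0.092  0.105] [ 0.483 -0.066  0.151]
```

View pics/crA.png

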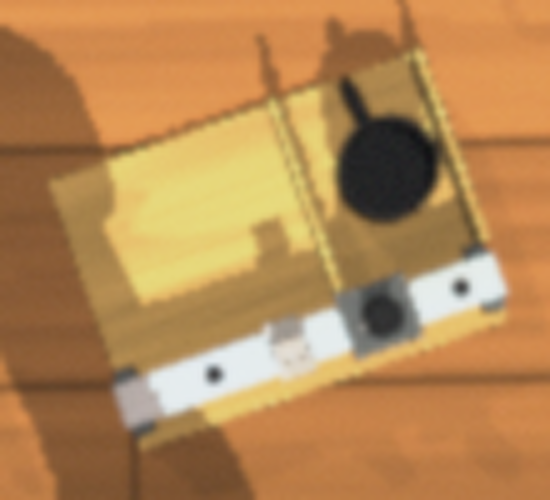

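View pics/crS.png

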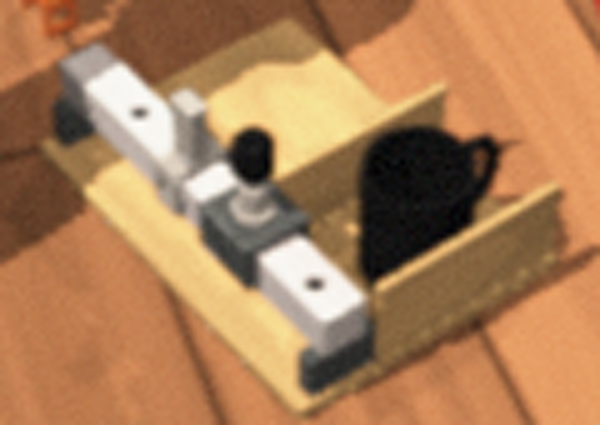

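The crops confirm it: the pale steel clip sits on the tube in the middle, the knob on the dark sleeve, and the holes are at crop (213,374) and (461,287) in the top view. I'll cross-check with the holes and work out the first move.

```bash
cat >> h.py <<'E'
def togo(xyz,yaw_y):
    """units for a tool-down pose, tool y at yaw_y (deg) mod 180"""
    o=manip.get_obs(); M=R.from_quat(o["ee_rot"]).as_matrix()
    a=np.radians(yaw_y); y=np.array([np.cos(a),np.sin(a),0])
    if y@M[:,1]<0: y=-y
    z=np.array([0,0,-1.]); G=np.stack([np.cross(y,z),y,z],1)
    sh=M.T@(np.array(xyz)-o["position"])/.05
    rv=np.degrees(R.from_matrix(M.T@G).as_rotvec())/8
    print("t",round(o["clock"],2),"pos",np.round(o["position"],4),"GO",np.round(np.r_[sh,rv],3),"F",np.round(o["ft_force"],1),"grip",round(o["grip_width"],3),round(o["grasp_force"],1))
E
python3 - <<'E'
from h import *
h60=atz("top",(195+213.5/5,145+374/5),.075);h120=atz("top",(195+461/5,145+287/5),.075)
v=h60-h120;print(h60,h120,np.linalg.norm(v),np.degrees(np.arctan2(v[1],v[0])),"next",h120+v*2/3)
h60=atz("side",(195+139/5,185+112/5),.075);h120=atz("side",(195+315/5,185+283/5),.075)
v=h60-h120;print(h60,h120,np.linalg.norm(v),np.degrees(np.arctan2(v[1],v[0])),"next",h120+v*2/3)
togo((.4505,-.0165,.20),18.7)
E
```

```text
[0.43306589 0.03475231 0.075     ] [ 0.48977285 -0.136088    0.075     ] 0.18000580901057367 108.36253370618805 next [ 0.45196821 -0.02219446  0.075     ]
[0.43392982 0.03598063 0.075     ] [ 0.4913096  -0.13441214  0.075     ] 0.17979470647935877 108.61095398382668 next [ 0.45305641 -0.02081696  0.075     ]
t 1.2 pos [0.2768 0.5604 0.2454] GO [-8.225e+00 -8.806e+00  9.060e-01  1.000e-03 -0.000e+00  5.627e+00] F [-0.1 -0.4  0.3] grip 0.999 0.0
```

```bash
python3 -m pendant '[[-1,-1,0,0,0,0.6,0.2],[-1.8,-1.9,0,0,0,1.3,0.2],[-2.7,-2.9,0.1,0,0,2.0,0.2],[-3.6,-3.8,0.2,0,0,2.6,0.2],[-4.5,-4.8,0.3,0,0,3.3,0.2],[-5.4,-5.8,0.4,0,0,4.0,0.2],[-6.3,-6.8,0.6,0,0,4.6,0.2],[-7.2,-7.7,0.75,0,0,5.2,0.2],[-8.0,-8.5,0.9,0,0,5.63,0.2],[-8.22,-8.8,0.9,0,0,5.63,0.2]]' 40
python3 - <<'E'
from h import *
togo((.4509,-.0168,.104),18.5)
E
```

```text
clock: 2.45
position: [0.4507, -0.019, 0.2003]
ee_rot: [0.584, 0.812, 0.0, 0.0]
ft_force: [-0.0, 0.8, 0.8]
grip_width: 0.597
grasp_force: 0.0
t 2.45 pos [ 0.4507 -0.019   0.2003] GO [ 0.04   0.016  1.926  0.004  0.    -0.002] F [-0.   0.8  0.8] grip 0.597 0.0
```

```bash
python3 -m pendant '[[0,0,0,0,0,0,0.2],[0,0,0,0,0,0,0.2],[0,0,0.6,0,0,0,0.2],[0,0,1.2,0,0,0,0.2],[0,0,1.7,0,0,0,0.2],[0,0,1.92,0,0,0,0.2],[0,0,1.92,0,0,0,0.2],[0,0,1.92,0,0,0,0.2],[0,0,1.92,0,0,0,0.2],[0,0,1.92,0,0,0,0.2]]'
python3 - <<'E'
from h import *
p,d=manip.camera("side"); cv2.imwrite("pics/s1.png",cv2.resize(p[150:270,180:310,::-1],None,fx=4.6,fy=4.6,interpolation=cv2.INTER_CUBIC))
togo((.4509,-.0168,.104),18.5)
E
```

```text
clock: 3.7
position: [0.4507, -0.0161, 0.1048]
ee_rot: [0.583, 0.812, 0.0, 0.0]
ft_force: [0.2, -0.0, 0.7]
grip_width: 0.604
grasp_force: 0.0
t 3.75 pos [ 0.4506 -0.0161  0.1046] GO [-0.016  0.     0.013  0.005 -0.001  0.021] F [ 0.   0.4 -0.3] grip 0.6 0.0
```

View pics/s1.png

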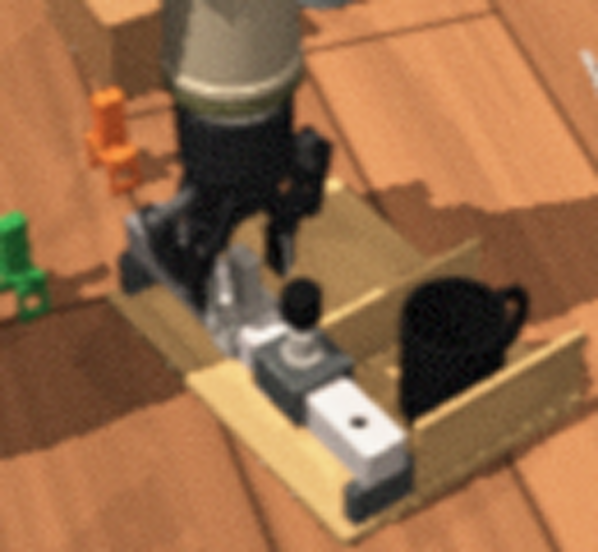

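The tab, at about (245,280) in this crop, stands between the open fingers. Closing on it.

```bash
python3 -m pendant '[[0,0,0,0,0,0,-0.9],[0,0,0,0,0,0,-0.9],[0,0,0,0,0,0,-0.9],[0,0,0,0,0,0,-0.9],[0,0,-0.05,0,0,0,-0.9],[0,0,-0.12,0,0,0,-0.9],[0,0,-0.2,0,0,0,-0.9],[0,0,-0.3,0,0,0,-0.9],[0,0,-0.5,0,0,0,-0.9],[0,0,-0.6,0,0,0,-0.9]]' 60
python3 - <<'E'
from h import *
d=np.load("top_d.npy");P=pts("top",d)
for n in("top","side"):
    d=np.load(n+"_d.npy");P=pts(n,d); m=(d>0)&(P[...,2]>.030)&(P[...,2]<.05)&(P[...,0]>.34)&(P[...,0]<.55)&(P[...,1]>-.5)&(P[...,1]<-.27)
    q=P[m][:,:2].astype(np.float32); print(len(q),cv2.minAreaRect(q))
togo((.4509,-.0168,.104),18.5)
E
```

```text
clock: 5.0
position: [0.4504, -0.0161, 0.1344]
ee_rot: [0.583, 0.813, -0.0, -0.0]
ft_force: [-0.1, -0.3, -0.1]
grip_width: 0.16
grasp_force: 62.6
272 ((0.4431068003177643, -0.38200587034225464), (0.139752596616745, 0.1415691375732422), 11.514277458190918)
618 ((0.4418210983276367, -0.3813527822494507), (0.1421327143907547, 0.1434205174446106), 11.427305221557617)
t 5.0 pos [ 0.4504 -0.0161  0.1344] GO [-0.018  0.005  0.609 -0.001 -0.     0.023] F [-0.1 -0.3 -0.1] grip 0.16 62.6
```

```bash
python3 -m pendant '[[0,0,-0.4,0,0,0,-0.9],[0,0,-0.9,0,0,0,-0.9],[0,0,-1.4,0,0,0,-0.9],[0,0,-1.9,0,0,0,-0.9],[0,0,-1.9,0,0,0,-0.9],[0,0,-1.9,0,0,0,-0.9],[0,0,-1.9,0,0,0,-0.9],[0,0,-1.9,0,0,0,-0.9],[0,0,-1.9,0,0,0,-0.9],[0,0,-1.9,0,0,0,-0.9]]'
python3 - <<'E'
from h import *
p,d=manip.camera("side"); cv2.imwrite("pics/s2.png",cv2.resize(p[120:270,180:310,::-1],None,fx=4,fy=4,interpolation=cv2.INTER_CUBIC))
togo((.4425,-.3817,.225),11.5)
E
```

```text
clock: 6.25
position: [0.4504, -0.0161, 0.2292]
ee_rot: [0.583, 0.812, -0.0, -0.0]
ft_force: [-1.0, 0.4, -1.3]
grip_width: 0.153
grasp_force: 62.7
t 6.3 pos [ 0.4504 -0.0161  0.2292] GO [-6.876e+00 -2.491e+00  8.400e-02 -1.000e-03 -1.000e-03  8.970e-01] F [ 0.1 -0.5 -1.4] grip 0.154 62.7
```

View pics/s2.png

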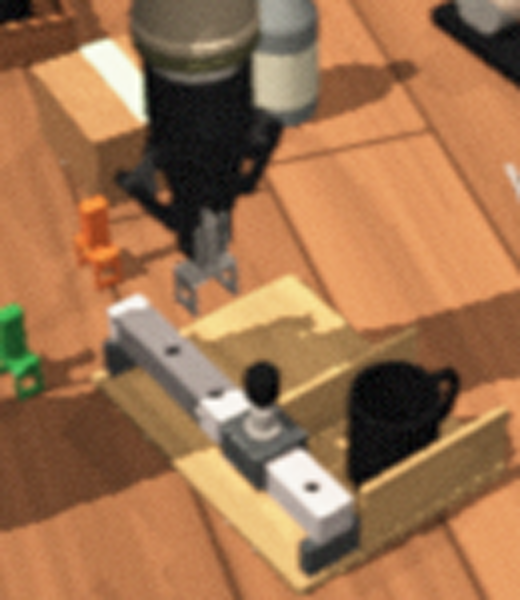

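The clip is in the grip, at about (205,265), with its hole uncovered at (217,393) and the knob untouched. Next stop is the tray.

```bash
python3 -m pendant '[[-0.7,-0.25,0,0,0,0.1,-0.9],[-1.6,-0.6,0,0,0,0.2,-0.9],[-2.5,-0.9,0,0,0,0.3,-0.9],[-3.4,-1.25,0,0,0,0.45,-0.9],[-4.3,-1.55,0,0,0,0.6,-0.9],[-5.2,-1.9,0,0,0,0.7,-0.9],[-6.1,-2.2,0,0,0,0.8,-0.9],[-6.7,-2.4,0,0,0,0.9,-0.9],[-6.88,-2.49,0,0,0,0.9,-0.9],[-6.88,-2.49,0,0,0,0.9,-0.9]]'
python3 - <<'E'
from h import *
togo((.4425,-.3817,.065),11.5)
E
```

```text
clock: 7.55
position: [0.4424, -0.3819, 0.229]
ee_rot: [0.633, 0.774, -0.0, -0.0]
ft_force: [0.0, -0.7, -0.7]
grip_width: 0.154
grasp_force: 62.6
t 7.55 pos [ 0.4424 -0.3819  0.229 ] GO [ 1.00e-03  5.00e-03  3.28e+00 -4.00e-03 -3.00e-03 -8.00e-03] F [ 0.  -0.7 -0.7] grip 0.154 62.6
```

```bash
python3 -m pendant '[[0,0,0.7,0,0,0,-0.9],[0,0,1.5,0,0,0,-0.9],[0,0,2.2,0,0,0,-0.9],[0,0,2.8,0,0,0,-0.9],[0,0,3.1,0,0,0,-0.9],[0,0,3.2,0,0,0,-0.9],[0,0,3.26,0,0,0,-0.9],[0,0,3.3,0,0,0,-0.9],[0,0,3.3,0,0,0,-0.9],[0,0,3.3,0,0,0,-0.9]]'
python3 - <<'E'
from h import *
togo((.4425,-.3817,.065),11.5)
E
```

```text
clock: 8.8
position: [0.4427, -0.382, 0.0646]
ee_rot: [0.633, 0.774, 0.0, 0.0]
ft_force: [0.1, 0.1, -0.9]
grip_width: 0.155
grasp_force: 62.6
t 8.8 pos [ 0.4427 -0.382   0.0646] GO [ 0.007 -0.004 -0.008  0.003  0.002 -0.004] F [ 0.1  0.1 -0.9] grip 0.155 62.6
```

Not touching yet, so I lower it a little more, then open and rise.

```bash
python3 -m pendant '[[0,0,0.03,0,0,0,-0.9],[0,0,0.05,0,0,0,-0.9],[0,0,0.05,0,0,0,-0.4],[0,0,0.05,0,0,0,-0.1],[0,0,0.05,0,0,0,-0.1],[0,0,0.05,0,0,0,-0.1],[0,0,-0.5,0,0,0,-0.1],[0,0,-1.2,0,0,0,-0.1],[0,0,-2.0,0,0,0,0.1],[0,0,-2.8,0,0,0,0.1]]'
python3 - <<'E'
from h import *
p,d=manip.camera("side"); cv2.imwrite("pics/s3.png",cv2.resize(p[150:374,180:330,::-1],None,fx=2.6,fy=2.6,interpolation=cv2.INTER_CUBIC))
togo((.4715,-.0784,.200),18.5)
P=pts("side",d);c=np.array([.4715,-.0784])
m=(d>0)&(np.hypot(P[...,0]-c[0],P[...,1]-c[1])<.025)&(P[...,2]>.112)&(P[...,2]<.155);print(P[m].mean(0),P[m].min(0),P[m].max(0))
E
```

```text
clock: 10.05
position: [0.4424, -0.3818, 0.2054]
ee_rot: [0.633, 0.774, 0.0, -0.0]
ft_force: [0.9, -0.2, -0.6]
grip_width: 0.548
grasp_force: 0.0
t 10.1 pos [ 0.4438 -0.3836  0.2107] GO [ 5.874  1.752  0.198  0.032  0.032 -0.884] F [ 1.9 -2.5  4.7] grip 0.552 0.0
[ 0.46922063 -0.08208367  0.13926046] [ 0.45780801 -0.09343638  0.1124604 ] [ 0.48322394 -0.06437764  0.15096219]
```

View pics/s3.png

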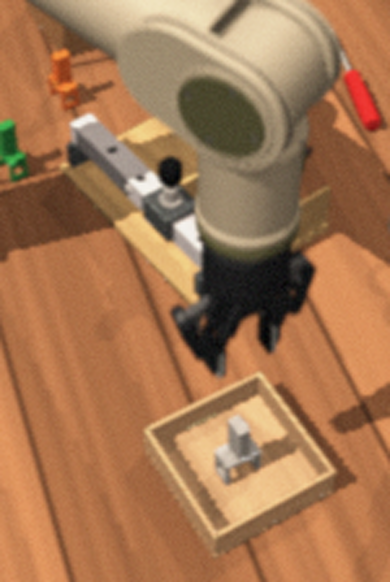

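```bash
python3 -m pendant '[[0.6,0.2,0,0,0,-0.1,0.2],[1.4,0.4,0,0,0,-0.2,0.2],[2.3,0.7,0,0,0,-0.3,0.2],[3.2,1,0,0,0,-0.5,0.2],[4.1,1.25,0,0,0,-0.6,0.2],[4.9,1.5,0,0,0,-0.75,0.2],[5.6,1.7,0,0,0,-0.88,0.2],[5.83,1.77,0,0,0,-0.88,0.2],[5.83,1.77,0,0,0,-0.88,0.2],[5.83,1.77,0,0,0,-0.88,0.2]]' 40
python3 - <<'E'
from h import *
togo((.4715,-.0784,.128),18.5)
E
```

```text
clock: 11.35
position: [0.4712, -0.0801, 0.2043]
ee_rot: [0.585, 0.811, -0.0, 0.0]
ft_force: [-0.2, -0.8, -0.6]
grip_width: 0.6
grasp_force: 0.0
t 11.35 pos [ 0.4712 -0.0801  0.2043] GO [ 3.100e-02  1.600e-02  1.525e+00 -1.000e-03  2.000e-03 -1.400e-02] F [-0.2 -0.8 -0.6] grip 0.6 0.0
```

```bash
python3 -m pendant '[[0.01,0.01,0.4,0,0,0,0.2],[0.01,0.01,0.9,0,0,0,0.2],[0.01,0.01,1.3,0,0,0,0.2],[0.01,0.01,1.52,0,0,0,0.2],[0.01,0.01,1.52,0,0,0,0.2],[0.01,0.01,1.52,0,0,0,0.2],[0.01,0.01,1.52,0,0,0,-0.7],[0.01,0.01,1.52,0,0,0,-0.7],[0.01,0.01,1.52,0,0,0,-0.7],[0.01,0.01,1.52,0,0,0,-0.7]]' 60
python3 - <<'E'
from h import *
togo((.4715,-.0784,.142),18.5)
E
```

```text
clock: 12.6
position: [0.4728, -0.0777, 0.129]
ee_rot: [0.584, 0.812, 0.001, 0.001]
ft_force: [5.6, 0.9, 1.3]
grip_width: 0.311
grasp_force: 59.0
t 12.6 pos [ 0.4728 -0.0777  0.129 ] GO [-0.004 -0.029 -0.26   0.018  0.004  0.005] F [5.6 0.9 1.3] grip 0.311 59.0
```

```bash
python3 -m pendant '[[0,0.02,-0.05,0,0,0,-0.7],[0,0.03,-0.1,0,0,0,-0.7],[0,0.03,-0.15,0,0,0,-0.7],[0,0.03,-0.2,0,0,0,-0.7],[0,0.03,-0.23,0,0,0,-0.7],[0,0.03,-0.23,0,0,0,-0.7],[0,0.03,-0.23,0,0,0,-0.7],[0,0.03,-0.23,0,0,0,-0.7],[0,0.03,-0.23,0,0,0,-0.7],[0,0.03,-0.23,0,0,0,-0.7]]'
python3 - <<'E'
from h import *
togo((.4525,-.0215,.140),18.5)
E
```

```text
clock: 13.85
position: [0.4729, -0.0775, 0.1397]
ee_rot: [0.584, 0.812, -0.0, -0.0]
ft_force: [1.5, -2.0, -6.4]
grip_width: 0.312
grasp_force: 59.4
t 13.85 pos [ 0.4729 -0.0775  0.1397] GO [ 1.191e+00 -3.200e-02 -6.000e-03 -3.000e-03 -2.000e-03  1.000e-03] F [ 1.5 -2.  -6.4] grip 0.312 59.4
```

```bash
python3 -m pendant '[[0.1,0,0,0,0,0,-0.7],[0.25,0,0,0,0,0,-0.7],[0.45,0,0,0,0,0,-0.7],[0.65,0,0,0,0,0,-0.7],[0.85,0,0,0,0,0,-0.7],[1.0,0,0,0,0,0,-0.7],[1.12,0,0,0,0,0,-0.7],[1.2,0,0,0,0,0,-0.7],[1.2,0,0,0,0,0,-0.7],[1.2,0,0,0,0,0,-0.7]]'
python3 - <<'E'
from h import *
togo((.4525,-.0215,.128),18.5)
E
```

```text
clock: 15.1
position: [0.4538, -0.0201, 0.1396]
ee_rot: [0.584, 0.812, 0.0, -0.001]
ft_force: [-0.7, 1.2, -6.4]
grip_width: 0.31
grasp_force: 59.4
t 15.1 pos [ 0.4538 -0.0201  0.1396] GO [-0.018 -0.033  0.233 -0.003 -0.007  0.003] F [-0.7  1.2 -6.4] grip 0.31 59.4
```

```bash
python3 -m pendant '[[-0.005,0,0.03,0,0,0,-0.7],[-0.01,0,0.07,0,0,0,-0.7],[-0.01,0,0.12,0,0,0,-0.7],[-0.01,0,0.16,0,0,0,-0.7],[-0.01,0,0.2,0,0,0,-0.7],[-0.01,0,0.23,0,0,0,-0.7],[-0.01,0,0.25,0,0,0,-0.7],[-0.01,0,0.25,0,0,0,-0.7],[-0.01,0,0.25,0,0,0,-0.7],[-0.01,0,0.25,0,0,0,-0.7]]'
python3 - <<'E'
from h import *
togo((.4525,-.0215,.125),18.5)
E
```

```text
clock: 16.35
position: [0.4542, -0.0211, 0.1273]
ee_rot: [0.584, 0.812, 0.0, -0.0]
ft_force: [-4.6, 0.7, 0.8]
grip_width: 0.308
grasp_force: 60.0
t 16.35 pos [ 0.4542 -0.0211  0.1273] GO [ 0.004 -0.034  0.047 -0.    -0.     0.001] F [-4.6  0.7  0.8] grip 0.308 60.0
```

```bash
python3 -m pendant '[[0,-0.01,0.01,0,0,0,-0.7],[0,-0.02,0.02,0,0,0,-0.7],[0,-0.02,0.03,0,0,0,-0.7],[0,-0.02,0.04,0,0,0,-0.7],[0,-0.02,0.05,0,0,0,-0.7],[0,-0.02,0.06,0,0,0,-0.7],[0,-0.02,0.07,0,0,0,-0.7],[0,-0.02,0.08,0,0,0,-0.7],[0,-0.02,0.08,0,0,0,-0.7],[0,-0.02,0.08,0,0,0,-0.7]]'
python3 - <<'E'
from h import *
p,d=manip.camera("side"); cv2.imwrite("pics/s4.png",cv2.resize(p[150:270,180:310,::-1],None,fx=4.6,fy=4.6,interpolation=cv2.INTER_CUBIC))
togo((.4525,-.0215,.125),18.5)
E
```

```text
clock: 17.6
position: [0.4543, -0.0216, 0.125]
ee_rot: [0.584, 0.812, 0.001, 0.001]
ft_force: [-5.8, -0.2, 24.6]
grip_width: 0.311
grasp_force: 62.5
t 17.65 pos [ 0.4543 -0.0216  0.125 ] GO [ 0.014 -0.034  0.001  0.015 -0.    -0.001] F [-6.1  0.  23.4] grip 0.308 62.5
```

View pics/s4.png

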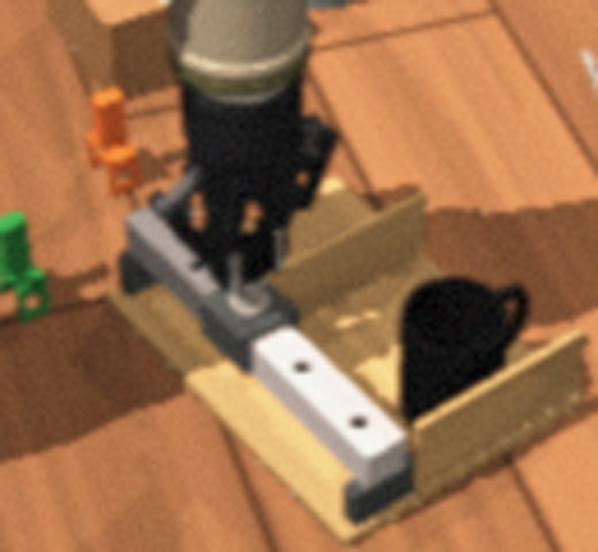

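The pin is home. The sleeve covers the next hole, with the -60 and -120 holes showing at (302,367) and (358,421). The pressing force jumped to about 24 N at exactly the expected home height. Handing in.

```bash
python3 -c "
from workcell import manip
print(manip.hand_in())"
```

```text
the job is handed in; nothing more can be done
None
```

The steel clip is standing in the plywood tray and the sleeve is one hole along. The arm is holding the knob down at about 24 N with the pin fully home. I handed the job in at about 17.7 s, but hand-in returned no verdict.

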